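Book in a tested batch of lock nuts and zero the torque tester

TASK

A sample of this batch of lock nuts has just been run on the dial torque tester, and its red peak hand still shows the result. Snap the lid of each tub fully home before you lift that tub, then stand all the tubs upright in the green bin if the hand is in the green sector, or in the red bin if it is in the red sector (if it stands on the black limit line between them, either bin will do, but keep the batch together). Let the reading stand until the last tub is put away; then turn the tester's reset knob anticlockwise until the red hand is back on its zero stop, and leave the spanner, tape reel and bottle alone.

Things in the scene. Friction and masses are not known exactly. Their poses are not given: they have to be found in the camera images.
- tester: Blue dial torque tester, fixed: housing 230 (x) x 220 (y) x 80 mm high, origin under its centre on the counter, front at -x. On top, a dial 166 mm across centred at x = -30 mm, its glass 94 mm above the counter; a steel chuck 52 mm across at x = +84 mm rises to 112 mm. The dial has a green sector, a 14 mm wide black limit line, then a red sector; the black needle rests at zero, front left.
- peak (a joint): Red peak hand under the glass and black reset knob at the dial's centre; they turn as one and stay where left (friction 0.04 N m). In rad: 0 = on the zero stop beside the black needle, growing clockwise from above to 4.7. Green sector 0 to 1.9, black limit line 1.9 to 2.1, red sector above 2.1. Starts between 1.0 and 3.0, so it is reset by turning anticlockwise.
- peak_grip (a point): Centre of the reset knob's bar grip, a black bar 36 mm long, 12 mm thick, 24 mm tall, standing on the glass. The point is on the knob's vertical axis at the bar's mid-height, 13 mm above the glass, 107 mm above the counter. Its x axis runs along the bar, towards the point of the red hand.
- peak_tip (a point): Point of the red peak hand, 66 mm from the knob's axis, under the glass.
- bin_green: Green plastic picking bin for released stock, fixed: 210 (x) x 236 (y) mm outside, walls and floor 4 mm, front wall (x = -105 mm, facing the robot) 30 mm high, back wall 46 mm, sides 30 to 46 mm. Open on top. Origin under its centre on the counter. Room for four tubs standing two by two.
- bin_red: Red plastic picking bin for quarantined stock; otherwise the same as the green bin. Which bin stands left and which right varies.
- tub1: White plastic tub of lock nuts with a blue snap lid, round: body 54 mm across and 40 mm tall, lid 53 mm across and 11 mm thick, about 0.24 kg. Origin at the centre of its underside, z up. With the lid home it is 52 mm tall in all. It can be held round the body from above. May be absent: three or four of the four tubs are there.
- tub1_lid (a joint): How far this tub's lid stands up, in m: 0 = snapped fully home, 0.004 to 0.007 at the start (a yellow band of the neck then shows under the lid). It is pushed down straight, takes about 6 N to move, and stays where it is left.
- tub1_top (a point): Centre of the top of this tub's lid: 52 mm above the tub's underside when home, up to 59 mm when not.
- tub2: White plastic tub of lock nuts with a blue snap lid, round: body 54 mm across and 40 mm tall, lid 53 mm across and 11 mm thick, about 0.24 kg. Origin at the centre of its underside, z up. With the lid home it is 52 mm tall in all. It can be held round the body from above. May be absent: three or four of the four tubs are there.
- tub2_lid (a joint): How far this tub's lid stands up, in m: 0 = snapped fully home, 0.004 to 0.007 at the start (a yellow band of the neck then shows under the lid). It is pushed down straight, takes about 6 N to move, and stays where it is left.
- tub2_top (a point): Centre of the top of this tub's lid: 52 mm above the tub's underside when home, up to 59 mm when not.
- tub3: White plastic tub of lock nuts with a blue snap lid, round: body 54 mm across and 40 mm tall, lid 53 mm across and 11 mm thick, about 0.24 kg. Origin at the centre of its underside, z up. With the lid home it is 52 mm tall in all. It can be held round the body from above. May be absent: three or four of the four tubs are there.
- tub3_lid (a joint): How far this tub's lid stands up, in m: 0 = snapped fully home, 0.004 to 0.007 at the start (a yellow band of the neck then shows under the lid). It is pushed down straight, takes about 6 N to move, and stays where it is left.
- tub3_top (a point): Centre of the top of this tub's lid: 52 mm above the tub's underside when home, up to 59 mm when not.
- tub4: White plastic tub of lock nuts with a blue snap lid, round: body 54 mm across and 40 mm tall, lid 53 mm across and 11 mm thick, about 0.24 kg. Origin at the centre of its underside, z up. With the lid home it is 52 mm tall in all. It can be held round the body from above. May be absent: three or four of the four tubs are there.
- tub4_lid (a joint): How far this tub's lid stands up, in m: 0 = snapped fully home, 0.004 to 0.007 at the start (a yellow band of the neck then shows under the lid). It is pushed down straight, takes about 6 N to move, and stays where it is left.
- tub4_top (a point): Centre of the top of this tub's lid: 52 mm above the tub's underside when home, up to 59 mm when not.
- spanner: Bystander: a steel spanner 180 mm long, lying on the counter. Leave it alone.
- tape: Bystander: a cardboard tape reel 100 mm across, 48 mm tall. Leave it alone.
- threadlock: Bystander: a small red thread-lock bottle 38 mm across, 85 mm tall, upright. Leave it alone.
Mind the look-alikes: they are no part of the job. What is shaped like the tub4 but purple is not meant.

How it is judged (in metres and radians):
On the way, in this order (a step that is already met when the one before it is completed fails the run):
1. the lids of all tubs are fully home (value of joint each of tub1_lid, tub2_lid, tub3_lid, tub4_lid below 0.0015 m), for 0.2 s.
2. all tubs stand in the bin that the peak hand calls for, the reading still standing (all of step 1 and value of joint peak above 0.8 rad and ((value of joint peak below 2.12 rad and (x of tub1 in the frame of bin_green between -0.085 and 0.085 m and y of tub1 in the frame of bin_green between -0.098 and 0.098 m and z of tub1 in the frame of bin_green below 0.012 m and angle between tub1's own z axis and vertical below 0.12 rad) and (x of tub2 in the frame of bin_green between -0.085 and 0.085 m and y of tub2 in the frame of bin_green between -0.098 and 0.098 m and z of tub2 in the frame of bin_green below 0.012 m and angle between tub2's own z axis and vertical below 0.12 rad) and (x of tub3 in the frame of bin_green between -0.085 and 0.085 m and y of tub3 in the frame of bin_green between -0.098 and 0.098 m and z of tub3 in the frame of bin_green below 0.012 m and angle between tub3's own z axis and vertical below 0.12 rad) and (x of tub4 in the frame of bin_green between -0.085 and 0.085 m and y of tub4 in the frame of bin_green between -0.098 and 0.098 m and z of tub4 in the frame of bin_green below 0.012 m and angle between tub4's own z axis and vertical below 0.12 rad)) or (value of joint peak above 1.88 rad and (x of tub1 in the frame of bin_red between -0.085 and 0.085 m and y of tub1 in the frame of bin_red between -0.098 and 0.098 m and z of tub1 in the frame of bin_red below 0.012 m and angle between tub1's own z axis and vertical below 0.12 rad) and (x of tub2 in the frame of bin_red between -0.085 and 0.085 m and y of tub2 in the frame of bin_red between -0.098 and 0.098 m and z of tub2 in the frame of bin_red below 0.012 m and angle between tub2's own z axis and vertical below 0.12 rad) and (x of tub3 in the frame of bin_red between -0.085 and 0.085 m and y of tub3 in the frame of bin_red between -0.098 and 0.098 m and z of tub3 in the frame of bin_red below 0.012 m and angle between tub3's own z axis and vertical below 0.12 rad) and (x of tub4 in the frame of bin_red between -0.085 and 0.085 m and y of tub4 in the frame of bin_red between -0.098 and 0.098 m and z of tub4 in the frame of bin_red below 0.012 m and angle between tub4's own z axis and vertical below 0.12 rad)))), for 0.2 s.
3. the peak hand is back on its zero stop (value of joint peak below 0.06 rad), for 0.2 s.
At the end, for the whole second after the job is handed in: All tubs present stand upright (within 7 degrees) in the green bin if the peak hand started below 2.0 rad, in the red bin if above (either within 0.12 rad of 2.0); all lids home within 1.5 mm; the peak hand within 0.06 rad of its zero stop (all of step 1 and value of joint peak below 0.06 rad and ((distance of peak_tip from where it was at the start of the episode below 0.1152 m and (x of tub1 in the frame of bin_green between -0.085 and 0.085 m and y of tub1 in the frame of bin_green between -0.098 and 0.098 m and z of tub1 in the frame of bin_green below 0.012 m and angle between tub1's own z axis and vertical below 0.12 rad) and (x of tub2 in the frame of bin_green between -0.085 and 0.085 m and y of tub2 in the frame of bin_green between -0.098 and 0.098 m and z of tub2 in the frame of bin_green below 0.012 m and angle between tub2's own z axis and vertical below 0.12 rad) and (x of tub3 in the frame of bin_green between -0.085 and 0.085 m and y of tub3 in the frame of bin_green between -0.098 and 0.098 m and z of tub3 in the frame of bin_green below 0.012 m and angle between tub3's own z axis and vertical below 0.12 rad) and (x of tub4 in the frame of bin_green between -0.085 and 0.085 m and y of tub4 in the frame of bin_green between -0.098 and 0.098 m and z of tub4 in the frame of bin_green below 0.012 m and angle between tub4's own z axis and vertical below 0.12 rad)) or (distance of peak_tip from where it was at the start of the episode above 0.1042 m and (x of tub1 in the frame of bin_red between -0.085 and 0.085 m and y of tub1 in the frame of bin_red between -0.098 and 0.098 m and z of tub1 in the frame of bin_red below 0.012 m and angle between tub1's own z axis and vertical below 0.12 rad) and (x of tub2 in the frame of bin_red between -0.085 and 0.085 m and y of tub2 in the frame of bin_red between -0.098 and 0.098 m and z of tub2 in the frame of bin_red below 0.012 m and angle between tub2's own z axis and vertical below 0.12 rad) and (x of tub3 in the frame of bin_red between -0.085 and 0.085 m and y of tub3 in the frame of bin_red between -0.098 and 0.098 m and z of tub3 in the frame of bin_red below 0.012 m and angle between tub3's own z axis and vertical below 0.12 rad) and (x of tub4 in the frame of bin_red between -0.085 and 0.085 m and y of tub4 in the frame of bin_red between -0.098 and 0.098 m and z of tub4 in the frame of bin_red below 0.012 m and angle between tub4's own z axis and vertical below 0.12 rad)))); the robot touches nothing.
It fails at once if a tub is lifted while its lid is not home ((height (world z) of tub1 above 0.03 m and value of joint tub1_lid above 0.002 m) or (height (world z) of tub2 above 0.03 m and value of joint tub2_lid above 0.002 m) or (height (world z) of tub3 above 0.03 m and value of joint tub3_lid above 0.002 m) or (height (world z) of tub4 above 0.03 m and value of joint tub4_lid above 0.002 m)).
It fails at once if the spanner, tape reel or bottle is moved by more than 20 mm (distance of any of spanner, tape, threadlock from where it was at the start of the episode above 0.02 m).
Of tub1, tub2, tub3, tub4 only 3 to 4 are there at a start; the rules pass over those that are not, and their reading is None.
At some moment in a run one of tub1, tub2, tub3, tub4 may be knocked a few centimetres aside while the robot is not near it.
Once in a run the grip may slacken for a moment while it holds something.
It also fails if it takes over 210 s, if anything falls off the work surface, if the arm or the gripper's body presses on something with over 40 N, if the wrist force passes 120 N, or if a joint passes its speed limit or range.

ROBOT

A 6-joint arm with a two-finger parallel gripper is mounted at the origin on the work surface. World frame = base frame: x ahead of the robot, y to its left, z up, the work surface at z = 0. Lengths are in mm, angles in rad, forces in N, time in s.
With the tool pointing down it reaches from about 350 to 775 mm from the base axis. Payload 7.3 kg.
Tool frame: the origin (TCP) lies on the centre line of the jaws, within the pads' length; the fingertips stand 14 mm ahead of it and the grasp point (between the pads) lies 5 mm behind it; z points along the fingers, y is the line along which they close (so a half turn about z gives the same grasp; the last joint's range is limited). The gripper opens to 92 mm and grips with 3 to 60 N. Pads are 19 mm wide; open, the fingers measure 130 mm over their backs; the gripper's body (75 mm by 190 mm) begins 47 mm behind the grasp point.
Start: joints at [1.034, 0.342, 1.524, -0, 1.275, -0.146], TCP at [199.974, 485.442, 240.741] pointing down, gripper open.
Joint ranges: [-2.53, 2.53], [-0.77, 2.02], [0.04, 2.7], [-1, 4.14], [0.28, 2.66], [-3.11, 3.11]. Speed limits (rad/s): [2.57, 2.57, 3.14, 3.14, 3.14, 3.14].

INTERFACE

Orientations are given as [roll, pitch, yaw] about the fixed x, y, z axes, in that order (R = Rz(yaw) Ry(pitch) Rx(roll)).
In Python, from plant import get_obs, capture, bot, spot_in, trace, pinpoint gives the robot as it stands.
- The arm moves only by the tool play_rows, never from a script. Its argument "rows" is a list of rows, each a list of 2 entries, a list of its own where there are three numbers: the shift along the world's x, y, z in units of 3 cm (1.0 is 3 cm), then the turn, a rotation vector about the world's x, y, z in units of 8 degrees (1.0 is 8 degrees). A call has 1 to 12 rows; each row shifts and turns the commanded pose from where the row before left it; what a row does not reach is not made up. A row lasts 1/8 s, in which the tool goes at most 62.5 mm and 10.7 degrees, less where a joint would pass 70% of its speed; a pose out of reach is approached as far as the arm can. A call with a number of a shift or a turn outside -1 to 1 is refused whole. A call with a gripper value outside its range is refused whole. "hand" is the opening, from -1 (shut) to 1 (fully open), set as the call begins (left out, the last holds). The fingers move at their own pace and stop on an object; the grip force is fixed at half the most. Time passes only in rows, so rows that do not move let the fingers close. It gives the time, the measured TCP pose, the force, the opening and the grip force at its end, in the units of the state.
- get_obs(): the state, without advancing time (a new reading comes with each control period).
- capture(name): name is "side" or "top" or "wrist"; returns a dict with "frame" (400x640x3 uint8, red, green, blue), "fov_y" (degrees; the focal length in pixels is half the picture's height over the tangent of half this angle, whatever the lens; pixels are square), "cx", "cy" (the principal point, pixels), "dist" ([k1, k2, p1, p2, k3] as OpenCV has them; the pictures are not rectified), "rvec" (rotation vector, rad) and "tvec" (3), from world to camera coordinates, as OpenCV has them; the wrist camera has in their place "hand_eye" (4x4, takes a point from camera to tool coordinates, whose origin is the TCP and whose axes are the flange's). Camera axes: x right, y down, z forward; pixel columns grow to the right and rows downward; lengths in mm; the calibration is good to about 2 mm. A picture is of the moment at which its call begins: read the wrist's pose just before it. There is no depth.
- bot.close_job(): hands the job in; it is judged then, once.
Trained networks look in the newest picture that a camera, given by its name, has taken for a name from the list of things; names that differ only in an ending like _2 or _b are one class to them, and where a whole thing is asked for, a point or a joint stands for the part that bears it (a point fixed in the world has none). Each returns a list of dicts, best first, with "p" (0 to 1); they miss things now and then, are a little off and sometimes report something else, mostly with a low value. They report only what shows in the picture. A call takes as long as a camera call. They do not tell look-alikes from the thing itself.
- spot_in(query, camera): "at" ([row, column] in pixels, amid what is visible of it).
- trace(query, camera): "mask" (400x640 bool, what is visible of it) and "at" ([row, column] in pixels, amid what is visible of it).
- pinpoint(query, camera): "at" ([row, column] in pixels: a listed point, or the origin of a listed thing).
The state is a dict: "time": time; "joint_positions": joint angles; "dq": joint speeds; "tau": joint torques, N m; "tool_pos": TCP position; "tcp_rot": TCP orientation; "contact_force": force on the tool from outside, world axes, zero at the start; "moment": the same for the moment, N m; "grip_width": finger opening in mm; "finger_force": force on a finger pad.
Only numpy, scipy, OpenCV 4.12 (cv2) and the standard library are available. Lean on these libraries where they do the work, as an engineer would, in place of code of your own. Each camera call takes 0.05 s, during which the arm holds its last target. There are 200 camera calls.

## Working session

There is one attempt and no reset: what is moved stays moved. The work goes in short steps, Python scripts to look and compute and a tool call to move; the robot and the scene stay as the last step left them, time stands still between calls to the robot, and variables do not carry over. Pictures are saved under pics/ and viewed, at most 14 in all, crops included, and the job is handed in when it is done.

Besides the shell and the picture viewer there is one more tool, called after "Call:" as name([rows], argument=value, ...), one row to a line, values as JSON. play_rows: Moves the arm, as the interface text tells. Shifts and turns lie within -1 to 1; 1 stands for 3 cm of shift or 8 degrees of turn. Its arguments: {"type":"object","properties":{"rows":{"type":"array"},"hand":{"type":"number"}},"required":["rows"]}

```bash
mkdir -p pics; cat > h.py <<'E'
import numpy as np, cv2
from scipy.spatial.transform import Rotation as R
from plant import get_obs, capture, bot, spot_in, trace, pinpoint
def cam(name):
    o=get_obs(); c=capture(name)
    f=200/np.tan(np.radians(c["fov_y"])/2)
    c["K"]=np.array([[f,0,c["cx"]],[0,f,c["cy"]],[0,0,1.]])
    if "rvec" in c:
        Rm=cv2.Rodrigues(np.array(c["rvec"],float))[0]; c["Rwc"]=Rm.T; c["C"]=-Rm.T@np.array(c["tvec"],float).ravel()
    else:
        H=np.array(c["hand_eye"]); Rt=R.from_euler('xyz',o["tcp_rot"]).as_matrix()
        c["Rwc"]=Rt@H[:3,:3]; c["C"]=Rt@H[:3,3]+np.array(o["tool_pos"])
    return c
def px2w(c,at,z):
    u=cv2.undistortPoints(np.array([[[at[1],at[0]]]],float),c["K"],np.array(c["dist"],float))[0,0]
    d=c["Rwc"]@np.array([u[0],u[1],1]); return c["C"]+d*(z-c["C"][2])/d[2]
def w2px(c,p):
    Rm=c["Rwc"].T; t=-Rm@c["C"]
    q=cv2.projectPoints(np.array(p,float).reshape(-1,1,3),cv2.Rodrigues(Rm)[0],t,c["K"],np.array(c["dist"],float))[0].reshape(-1,2)
    return q[:,::-1]
def save(c,n,crop=None,s=1):
    im=c["frame"][:,:,::-1]
    if crop: im=im[crop[0]:crop[1],crop[2]:crop[3]]
    cv2.imwrite("pics/"+n,cv2.resize(im,None,fx=s,fy=s,interpolation=cv2.INTER_CUBIC))
E
python3 - <<'E'
from h import *
zs=dict(tub1_top=56,peak_grip=107,peak_tip=90,bin_green=0,bin_red=0,tester=0,spanner=0,tape=24,threadlock=40)
for n in("top","side"):
    c=cam(n); save(c,n+"0.png"); print(n,c["C"].round())
    for q,z in zs.items():
        for r in pinpoint(q,n):
            if r["p"]>.2: print(q,round(r["p"],2),np.round(r["at"]),px2w(c,r["at"],z).round(0)[:2])
print(get_obs())
E
```

```text
top [ 451.  -14. 1163.]
tub1_top 0.55 [241. 311.] [444.  41.]
tub1_top 0.49 [220. 338.] [504. -35.]
tub1_top 0.29 [217. 293.] [512.  95.]
peak_grip 0.39 [152. 338.] [693. -34.]
bin_green 0.63 [226. 216.] [486. 335.]
bin_red 0.62 [227. 441.] [ 489. -347.]
bin_red 0.42 [241. 308.] [444.  53.]
tester 0.93 [153. 335.] [715. -27.]
spanner 0.76 [160. 224.] [692. 321.]
spanner 0.55 [158. 430.] [ 699. -318.]
tape 0.92 [158. 431.] [ 697. -317.]
tape 0.29 [229. 442.] [ 482. -343.]
threadlock 0.5 [137. 256.] [753. 213.]
side [ 276. -518.  725.]
tub1_top 0.74 [215. 262.] [441.  57.]
tub1_top 0.24 [147. 342.] [735. 173.]
peak_grip 0.63 [183. 373.] [690. -28.]
bin_green 0.59 [161. 238.] [482. 332.]
bin_red 0.9 [371. 375.] [ 479. -350.]
bin_red 0.67 [231. 303.] [522.   8.]
tester 0.98 [206. 382.] [734. -24.]
spanner 0.51 [133. 306.] [714. 348.]
tape 0.91 [300. 454.] [ 689. -322.]
tape 0.49 [230. 267.] [441.  38.]
threadlock 0.79 [146. 341.] [745. 193.]
{'time': 1.0, 'joint_positions': array([ 1.03400285e+00,  3.41976381e-01,  1.52410609e+00,  2.57938872e-05,
        1.27539474e+00, -1.45990748e-01]), 'dq': array([ 7.85126885e-04, -3.07592820e-04, -8.01745512e-06, -1.56851148e-03,
       -1.33400464e-03, -6.79433186e-04]), 'tau': array([-2.21907787e-03, -4.31140029e+01, -2.44473302e+01,  7.16826995e-02,
        4.83221293e-02,  4.63736706e-05]), 'tool_pos': array([199.96542185, 485.44499498, 240.75064783]), 'tcp_rot': array([ 3.14147485e+00, -7.62066066e-06,  2.75078242e+00]), 'contact_force': array([-0.23235637, -0.35651814,  0.03578648]), 'moment': array([-0.01774199, -0.01088411,  0.04207486]), 'finger_force': 0.0, 'grip_width': 91.67789405956864}
```

View pics/top0.png

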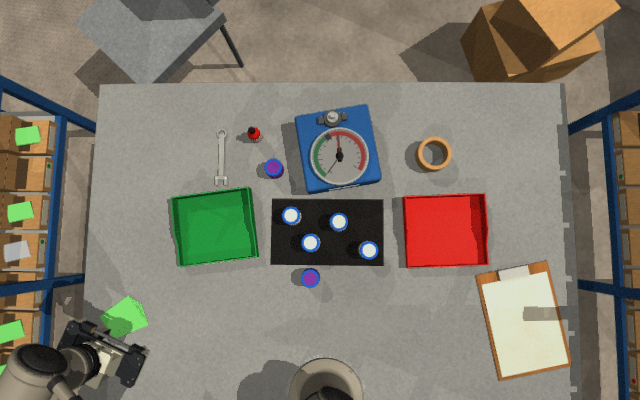

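```bash
python3 - <<'E'
from h import *
c=cam("top"); save(c,"topc.png",(110,270,250,400),5)
c=cam("side"); save(c,"sidec.png",(140,300,200,440),3.3)
E
```

```text
(no output)
```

View pics/topc.png

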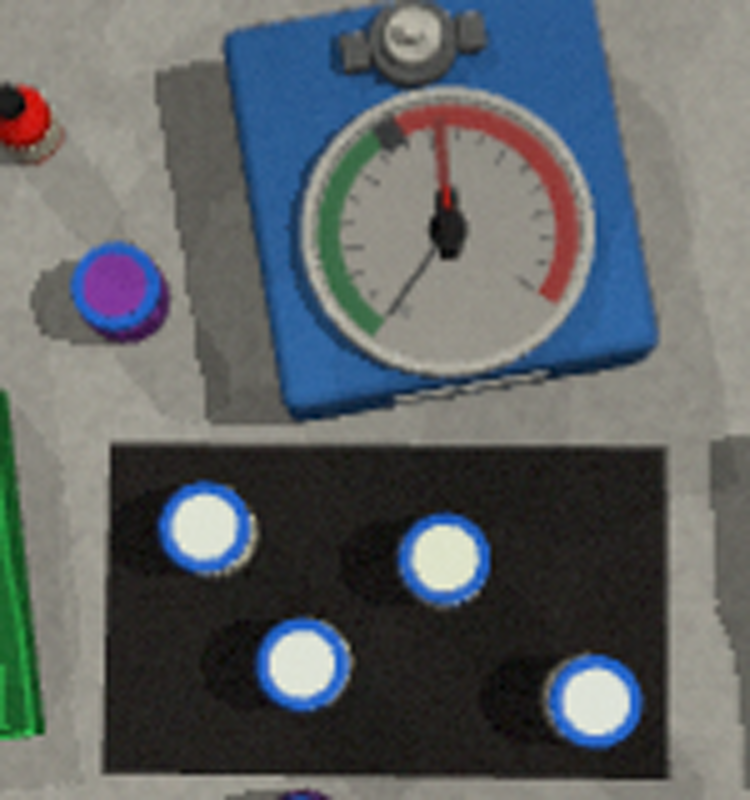

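View pics/sidec.png

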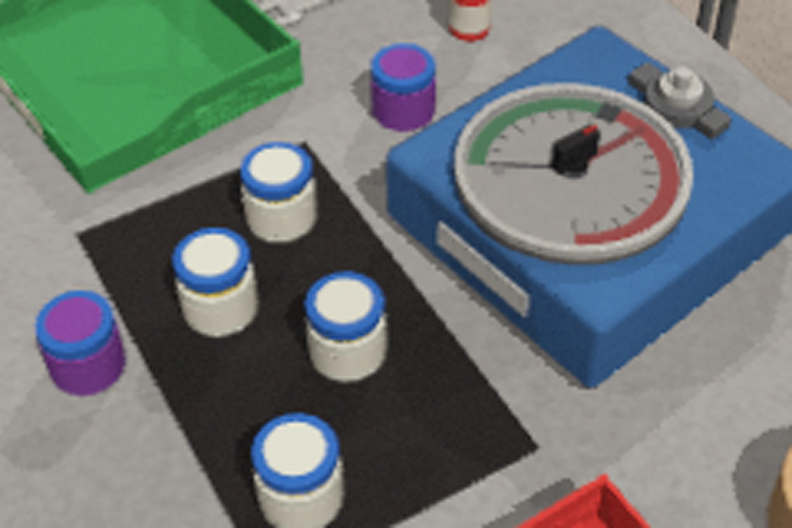

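The red hand (crop 438,122) is well past the black line (388,133), at roughly 2.45 rad, so the batch goes in the red bin. The white tubs in the top picture are at about (215,291), (222,339), (243,311) and (250,369) (row, col). The shapes at (168,274) and (278,310) are purple with blue lids: look-alikes, to be left alone. Next I measure positions precisely.

```bash
cat >> h.py <<'E'
def tubs(name,z=56.,c=None):
    c=c or cam(name); hsv=cv2.cvtColor(c["frame"],cv2.COLOR_RGB2HSV)
    m=cv2.inRange(hsv,(100,120,90),(122,255,255))
    cs,_=cv2.findContours(m,cv2.RETR_EXTERNAL,cv2.CHAIN_APPROX_NONE); out=[]
    for k in cs:
        a=cv2.contourArea(k)
        if not 100<a<1500: continue
        (x,y),(w,h),_=cv2.fitEllipse(k)
        if not(0<=y<400 and 0<=x<640):continue
        p=hsv[int(round(y)),int(round(x))]
        if p[1]<80 and p[2]>120: out.append((px2w(c,(y,x),z-3).round(1)[:2],round(y),round(x),round(w),round(h)))
    return c,out
def bins(c):
    hsv=cv2.cvtColor(c["frame"],cv2.COLOR_RGB2HSV)
    m=cv2.inRange(hsv,(0,180,60),(6,255,255))|cv2.inRange(hsv,(174,180,60),(180,255,255))
    k=max(cv2.findContours(m,cv2.RETR_EXTERNAL,cv2.CHAIN_APPROX_NONE)[0],key=cv2.contourArea)
    w=np.array([px2w(c,(p[0][1],p[0][0]),36)[:2] for p in k],np.float32)
    return cv2.minAreaRect(w)
E
python3 - <<'E'
from h import *
for n in("top","side"):
    c,t=tubs(n); print(n); [print(*q) for q in t]
    print("bin",bins(c))
    for q,z in(("peak_grip",107),("peak_tip",90),("bin_red",0),("bin_red",2)):
        print(q,[(px2w(c,r["at"],z).round(1)[:2],round(r["p"],2)) for r in (pinpoint if z!=2 else spot_in)(q,n)][:2])
c=cam("top")
# dark knob blob
hsv=cv2.cvtColor(c["frame"],cv2.COLOR_RGB2HSV); m=(hsv[...,2]<45).astype(np.uint8); m[:140]=0;m[172:]=0;m[:,:320]=0;m[:,356:]=0
n,l,s,ce=cv2.connectedComponentsWithStats(m)
for i in range(1,n): 
    if s[i,4]>8: print("dark",s[i],ce[i],px2w(c,ce[i][::-1],112))
r=cv2.inRange(hsv,(0,120,80),(8,255,255)); 
E
```

```text
top
[ 419.8 -124.5] 250 369 18 18
[439.4  44.6] 242 310 18 18
[501.3 -37.3] 221 338 17 18
[518.6 102.5] 215 290 17 18
bin ((479.240478515625, -350.9771728515625), (208.2970428466797, 244.0016326904297), 2.646479368209839)
peak_grip [(array([682.8, -28.3]), 0.55)]
peak_tip []
bin_red [(array([ 485.9, -351.6]), 0.74)]
bin_red [(array([ 475. , -355.5]), 0.77)]
side
[ 422.5 -120. ] 277 289 23 26
[503.6 -34. ] 232 304 20 23
[442.2  49.8] 218 264 19 23
[520.4 104.3] 191 283 16 21
bin ((480.3123779296875, -347.51776123046875), (217.2286834716797, 240.93096923828125), 2.7200958728790283)
peak_grip [(array([682.2, -36.2]), 0.6), (array([639., 220.]), 0.39)]
peak_tip [(array([ 653.2, -341.1]), 0.35)]
bin_red [(array([ 479.7, -344.9]), 0.65)]
bin_red [(array([ 493.1, -330.8]), 0.7), (array([752.7,  45.4]), 0.21)]
dark [336 149   7  13  52] [338.75       155.65384615] [681.57480165 -35.96041225 112.        ]
```

Call:
play_rows([
  [[0.88,-0.98,-0.3],[0,0,0.26]],
  [[0.88,-0.98,-0.3],[0,0,0.26]],
  [[0.88,-0.98,-0.3],[0,0,0.26]],
  [[0.88,-0.98,-0.3],[0,0,0.26]],
  [[0.88,-0.98,-0.3],[0,0,0.26]],
  [[0.88,-0.98,-0.3],[0,0,0.26]],
  [[0.88,-0.98,-0.3],[0,0,0.26]],
  [[0.88,-0.98,-0.3],[0,0,0.26]],
  [[0.88,-0.98,-0.3],[0,0,0.26]],
  [[0.88,-0.98,-0.3],[0,0,0.26]],
  [[0.88,-0.98,-0.3],[0,0,0.26]],
  [[0.88,-0.98,-0.3],[0,0,0.26]],
], hand=-1)

```text
time: 3.15
tool_pos: [517.7, 131.6, 132.5]
tcp_rot: [3.141, 0.0, -3.096]
contact_force: [-0.0, -0.4, 0.5]
grip_width: 0.2
finger_force: 0.0
```

Call:
play_rows([
  [[0.06,-0.95,-0.8],[0,0,0]],
  [[0,0,-0.8],[0,0,0]],
  [[0,0,-0.2],[0,0,0]],
  [[0,0,-0.15],[0,0,0]],
  [[0,0,-0.12],[0,0,0]],
  [[0,0,-0.1],[0,0,0]],
  [[0,0,-0.08],[0,0,0]],
  [[0,0,0],[0,0,0]],
])

```text
time: 4.15
tool_pos: [519.0, 104.5, 66.2]
tcp_rot: [3.141, 0.002, -3.096]
contact_force: [-0.9, -0.0, 5.1]
grip_width: 0.5
finger_force: 2.4
```

Call:
play_rows([
  [[0,0,-0.06],[0,0,0]],
  [[0,0,-0.06],[0,0,0]],
  [[0,0,0],[0,0,0]],
])

```text
time: 4.53
tool_pos: [519.2, 104.6, 65.8]
tcp_rot: [3.141, 0.004, -3.096]
contact_force: [-10.0, 0.3, 34.3]
grip_width: 0.2
finger_force: 16.9
```

Call:
play_rows([
  [[0,0,0.6],[0,0,0]],
  [[0,0,0.6],[0,0,0]],
  [[-0.87,-0.64,0],[0,0,0]],
  [[-0.87,-0.64,0],[0,0,0]],
  [[-0.86,-0.64,0],[0,0,0]],
  [[0,0,-0.6],[0,0,0]],
  [[0,0,-0.2],[0,0,0]],
  [[0,0,-0.15],[0,0,0]],
  [[0,0,-0.1],[0,0,0]],
  [[0,0,-0.1],[0,0,0]],
  [[0,0,-0.05],[0,0,0]],
  [[0,0,0],[0,0,0]],
])

```text
time: 6.02
tool_pos: [440.8, 46.6, 65.6]
tcp_rot: [-3.141, 0.002, -3.095]
contact_force: [-16.0, -2.0, 51.4]
grip_width: 0.6
finger_force: 25.6
```

Call:
play_rows([
  [[0,0,0.6],[0,0,0]],
  [[0,0,0.6],[0,0,0]],
  [[0.69,-0.92,0],[0,0,0]],
  [[0.69,-0.92,0],[0,0,0]],
  [[0.69,-0.92,0],[0,0,0]],
  [[0,0,-0.6],[0,0,0]],
  [[0,0,-0.2],[0,0,0]],
  [[0,0,-0.15],[0,0,0]],
  [[0,0,-0.1],[0,0,0]],
  [[0,0,-0.1],[0,0,0]],
  [[0,0,-0.05],[0,0,0]],
  [[0,0,0],[0,0,0]],
])

```text
time: 7.52
tool_pos: [502.8, -35.9, 65.8]
tcp_rot: [-3.141, 0.002, -3.095]
contact_force: [-13.3, 1.0, 38.6]
grip_width: 0.5
finger_force: 19.1
```

Call:
play_rows([
  [[0,0,0.6],[0,0,0]],
  [[0,0,0.6],[0,0,0]],
  [[-0.9,-0.95,0],[0,0,0]],
  [[-0.9,-0.95,0],[0,0,0]],
  [[-0.9,-0.95,0],[0,0,0]],
  [[0,0,-0.6],[0,0,0]],
  [[0,0,-0.2],[0,0,0]],
  [[0,0,-0.15],[0,0,0]],
  [[0,0,-0.1],[0,0,0]],
  [[0,0,-0.1],[0,0,0]],
  [[0,0,-0.05],[0,0,0]],
  [[0,0,0],[0,0,0]],
])

```text
time: 9.02
tool_pos: [422.1, -121.5, 65.6]
tcp_rot: [-3.14, 0.002, -3.095]
contact_force: [-13.9, 3.0, 50.8]
grip_width: 0.5
finger_force: 25.5
```

Call:
play_rows([
  [[0,0,1],[0,0,0]],
  [[0,0,1],[0,0,0]],
  [[0,0,1],[0,0,0]],
  [[0,0,0.5],[0,0,0]],
  [[0,0,0],[0,0,0]],
], hand=1)

```text
time: 9.65
tool_pos: [422.6, -121.7, 167.7]
tcp_rot: [-3.14, 0.003, -3.096]
contact_force: [0.5, -0.4, 0.3]
grip_width: 45.7
finger_force: 0.0
```

```bash
python3 - <<'E'
from h import *
print(get_obs()["tool_pos"])
for n in("wrist","top","side"):
    c,t=tubs(n,52); print(n,c["C"].round(),c["Rwc"][:,2].round(2)); [print(*q) for q in t]
    if n=="wrist": save(c,"w1.png")
E
```

```text
[ 422.63914828 -121.6702254   167.74347308]
wrist [ 353. -124.  311.] [ 0.26  0.01 -0.97]
[515.  100.1] 289 526 27 31
[439.4   6.6] 218 453 37 50
top [ 451.  -14. 1163.] [ 0.11  0.03 -0.99]
[444.3   3. ] 241 324 17 17
[501.2 -37.4] 221 338 17 18
[518.2 102.7] 215 290 17 18
side [ 276. -518.  725.] [ 0.34  0.6  -0.72]
[ 422.5 -120.2] 278 289 22 24
[941.8 806.3] 45 301 53 69
```

View pics/w1.png

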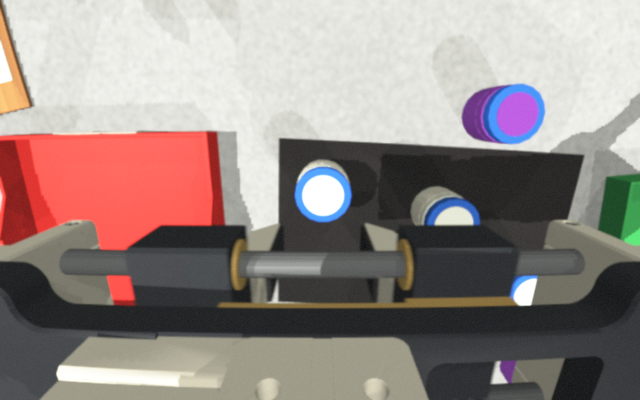

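The wrist picture shows A at (193,323) and a purple look-alike at (113,515). B now sits at (218,453): it has been knocked to about (442,4). A is still in place, so I grasp it first.

Call:
play_rows([
  [[0,0,-0.5],[0,0,0]],
  [[0,0,-0.5],[0,0,0]],
  [[0,0,-0.5],[0,0,0]],
  [[0,0,-0.5],[0,0,0]],
  [[0,0,0],[0,0,0]],
  [[0,0,-0.7],[0,0,0]],
  [[0,0,-0.7],[0,0,0]],
  [[0,0,-0.7],[0,0,0]],
  [[0,0,-0.5],[0,0,0]],
  [[0,0,-0.25],[0,0,0]],
  [[0,0,0],[0,0,0]],
])

```text
time: 11.18
tool_pos: [421.6, -121.7, 21.1]
tcp_rot: [3.141, -0.001, -3.097]
contact_force: [-0.2, 0.1, 0.6]
grip_width: 91.9
finger_force: 0.0
```

Call:
play_rows([
  [[0,0,0],[0,0,0]],
  [[0,0,0],[0,0,0]],
  [[0,0,0],[0,0,0]],
  [[0,0,0],[0,0,0]],
  [[0,0,0],[0,0,0]],
  [[0,0,0],[0,0,0]],
], hand=-1)

```text
time: 11.92
tool_pos: [421.7, -121.7, 21.3]
tcp_rot: [3.141, 0.0, -3.097]
contact_force: [-0.4, 0.8, 3.7]
grip_width: 53.6
finger_force: 30.0
```

Call:
play_rows([
  [[0,0,1],[0,0,0]],
  [[0,0,1],[0,0,0]],
  [[0.345,-0.92,0.2],[0,0,0]],
  [[0.345,-0.92,0],[0,0,0]],
  [[0.345,-0.92,0],[0,0,0]],
  [[0.345,-0.92,0],[0,0,0]],
  [[0.345,-0.92,0],[0,0,0]],
  [[0.345,-0.92,0],[0,0,0]],
  [[0.345,-0.92,0],[0,0,0]],
  [[0.345,-0.92,0],[0,0,0]],
  [[0.345,-0.92,0],[0,0,0]],
  [[0.345,-0.9,0],[0,0,0]],
])

```text
time: 13.42
tool_pos: [525.0, -397.7, 86.1]
tcp_rot: [3.14, -0.001, -3.097]
contact_force: [-0.5, -1.3, -2.1]
grip_width: 53.6
finger_force: 30.0
```

```bash
python3 - <<'E'
from h import *
o=get_obs(); print(o["tool_pos"],o["grip_width"],o["finger_force"],o["contact_force"])
c,t=tubs("top",52); print(*t,bins(c)); save(c,"t2.png",(170,300,370,520),4)
E
```

```text
[ 524.98169878 -397.7498779    86.13163745] 53.62216876221472 29.99980241060257 [-0.47045271 -1.25699954 -2.09962467]
(array([443.6,   3. ]), 241, 324, 17, 17) (array([501.7, -37.2]), 221, 338, 17, 17) (array([518.2, 102.8]), 215, 290, 17, 18) ((479.3551025390625, -351.5194091796875), (207.95278930664062, 245.1821746826172), 2.604677677154541)
```

View pics/t2.png

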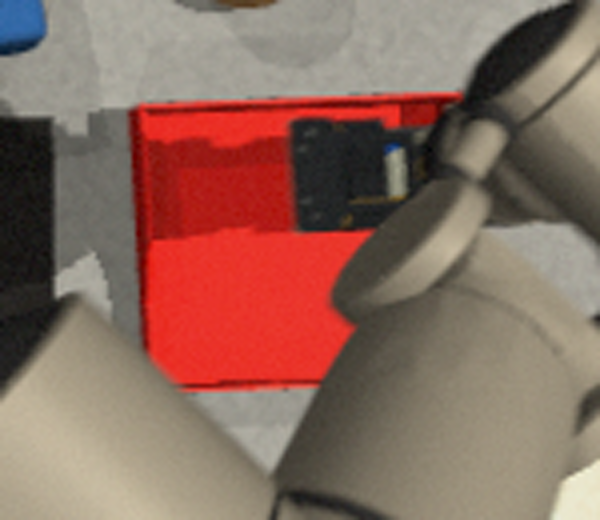

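The tub is over the bin's far corner on the right and clear of its walls. I lower it.

Call:
play_rows([
  [[0,0,-0.7],[0,0,0]],
  [[0,0,-0.6],[0,0,0]],
  [[0,0,-0.4],[0,0,0]],
  [[0,0,-0.2],[0,0,0]],
  [[0,0,-0.1],[0,0,0]],
  [[0,0,-0.03],[0,0,0]],
  [[0,0,0],[0,0,0]],
])

```text
time: 14.35
tool_pos: [525.4, -397.3, 26.7]
tcp_rot: [-3.141, 0.001, -3.097]
contact_force: [-0.5, -0.1, -2.6]
grip_width: 53.3
finger_force: 30.0
```

Call:
play_rows([
  [[0,0,-0.05],[0,0,0]],
  [[0,0,0],[0,0,0]],
  [[0,0,0],[0,0,0]],
])

```text
time: 14.72
tool_pos: [525.5, -397.4, 25.3]
tcp_rot: [-3.141, 0.001, -3.097]
contact_force: [0.2, -0.7, 2.7]
grip_width: 53.7
finger_force: 30.0
```

Call:
play_rows([
  [[0,0,0],[0,0,0]],
  [[0,0,0],[0,0,0]],
  [[0,0,0],[0,0,0]],
  [[0,0,0.5],[0,0,0]],
  [[0,0,1],[0,0,0]],
  [[0,0,1],[0,0,0]],
  [[0,0,1],[0,0,0]],
], hand=0.5)

```text
time: 15.6
tool_pos: [525.3, -397.3, 132.0]
tcp_rot: [-3.141, 0.001, -3.097]
contact_force: [-0.2, 0.5, -0.2]
grip_width: 68.8
finger_force: 0.0
```

Call:
play_rows([
  [[-0.063,1,0],[0,0,0]],
  [[-0.063,1,0],[0,0,0]],
  [[-0.063,1,0],[0,0,0]],
  [[-0.063,1,0],[0,0,0]],
  [[-0.063,1,0],[0,0,0]],
  [[-0.063,1,0],[0,0,0]],
  [[-0.063,1,0],[0,0,0]],
  [[-0.063,1,0],[0,0,0]],
  [[-0.063,1,0],[0,0,0]],
  [[-0.063,1,0],[0,0,0]],
  [[-0.063,1,0],[0,0,0]],
  [[-0.063,1,0],[0,0,0]],
], hand=1)

```text
time: 17.1
tool_pos: [502.7, -36.3, 130.9]
tcp_rot: [-3.141, 0.002, -3.097]
contact_force: [0.4, 1.3, 0.2]
grip_width: 91.7
finger_force: 0.0
```

```bash
python3 - <<'E'
from h import *
o=get_obs(); print(o["tool_pos"],o["grip_width"])
for n in("top","side","wrist"):
    c,t=tubs(n,52); print(n,*t)
    if n=="wrist": save(c,"w3.png")
E
```

```text
[502.7471544  -36.27194941 130.91591529] 91.6876742160146
top (array([442.7,   3.1]), 241, 324, 17, 17) (array([ 524.2, -402.3]), 214, 464, 17, 18) (array([518.5, 102.2]), 215, 291, 17, 17) (array([726.6,  41.5]), 145, 312, 31, 82)
side (array([ 527. , -397.1]), 371, 417, 28, 32) (array([503.7, -33.8]), 233, 304, 19, 22) (array([445.6,   6.3]), 231, 273, 19, 23)
wrist
```

View pics/w3.png

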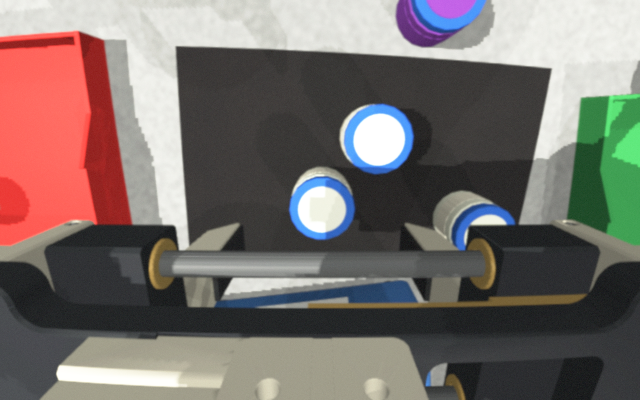

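C is at (208,321), centred between the fingers, and the other tubs are clear. The far right look-alike is purple. I descend.

Call:
play_rows([
  [[0,0,-0.8],[0,0,0]],
  [[0,0,-0.8],[0,0,0]],
  [[0,0,-0.8],[0,0,0]],
  [[0,0,-0.7],[0,0,0]],
  [[0,0,-0.4],[0,0,0]],
  [[0,0,-0.15],[0,0,0]],
  [[0,0,0],[0,0,0]],
])

```text
time: 18.12
tool_pos: [502.8, -37.5, 20.5]
tcp_rot: [-3.141, 0.001, -3.097]
contact_force: [0.3, 0.3, 0.2]
grip_width: 92.1
finger_force: 0.0
```

Call:
play_rows([
  [[0,0,0],[0,0,0]],
  [[0,0,0],[0,0,0]],
  [[0,0,0],[0,0,0]],
  [[0,0,0],[0,0,0]],
  [[0,0,0],[0,0,0]],
  [[0,0,0],[0,0,0]],
], hand=-1)

```text
time: 18.88
tool_pos: [502.5, -36.9, 20.4]
tcp_rot: [3.141, 0.0, -3.097]
contact_force: [-0.9, 3.4, 4.2]
grip_width: 53.3
finger_force: 30.0
```

Call:
play_rows([
  [[0,0,1],[0,0,0]],
  [[0,0,1],[0,0,0]],
  [[0,0,0.2],[0,0,0]],
  [[0.068,-0.963,0],[0,0,0]],
  [[0.068,-0.963,0],[0,0,0]],
  [[0.068,-0.963,0],[0,0,0]],
  [[0.068,-0.963,0],[0,0,0]],
  [[0.068,-0.963,0],[0,0,0]],
  [[0.068,-0.963,0],[0,0,0]],
  [[0.068,-0.963,0],[0,0,0]],
  [[0.068,-0.963,0],[0,0,0]],
  [[0.068,-0.963,0],[0,0,0]],
])

```text
time: 20.38
tool_pos: [520.0, -297.8, 84.3]
tcp_rot: [3.14, -0.002, -3.097]
contact_force: [0.5, 0.4, -3.2]
grip_width: 53.5
finger_force: 30.0
```

Call:
play_rows([
  [[0,0,-0.7],[0,0,0]],
  [[0,0,-0.6],[0,0,0]],
  [[0,0,-0.4],[0,0,0]],
  [[0,0,-0.2],[0,0,0]],
  [[0,0,-0.1],[0,0,0]],
  [[0,0,-0.05],[0,0,0]],
  [[0,0,0],[0,0,0]],
])

```text
time: 21.25
tool_pos: [521.0, -297.2, 25.1]
tcp_rot: [-3.141, 0.001, -3.097]
contact_force: [0.4, -0.1, -2.5]
grip_width: 54.0
finger_force: 30.0
```

Call:
play_rows([
  [[0,0,-0.04],[0,0,0]],
  [[0,0,0],[0,0,0]],
])

```text
time: 21.5
tool_pos: [521.2, -297.4, 24.4]
tcp_rot: [-3.141, 0.001, -3.097]
contact_force: [-1.1, -0.2, 3.8]
grip_width: 53.6
finger_force: 30.0
```

Call:
play_rows([
  [[0,0,0],[0,0,0]],
  [[0,0,0],[0,0,0]],
  [[0,0,0],[0,0,0]],
  [[0,0,0.5],[0,0,0]],
  [[0,0,1],[0,0,0]],
  [[0,0,1],[0,0,0]],
  [[0,0,1],[0,0,0]],
], hand=0.5)

```text
time: 22.38
tool_pos: [521.0, -297.3, 130.7]
tcp_rot: [-3.141, 0.001, -3.097]
contact_force: [0.7, 0.1, 0.5]
grip_width: 68.6
finger_force: 0.0
```

Call:
play_rows([
  [[-0.25,0.98,0],[0,0,0]],
  [[-0.25,0.98,0],[0,0,0]],
  [[-0.25,0.98,0],[0,0,0]],
  [[-0.25,0.98,0],[0,0,0]],
  [[-0.25,0.98,0],[0,0,0]],
  [[-0.25,0.98,0],[0,0,0]],
  [[-0.25,0.98,0],[0,0,0]],
  [[-0.25,0.98,0],[0,0,0]],
  [[-0.25,0.98,0],[0,0,0]],
  [[-0.25,0.98,0],[0,0,0]],
  [[0,0.24,0],[0,0,0]],
  [[0,0,0],[0,0,0]],
], hand=1)

```text
time: 23.88
tool_pos: [446.5, 3.9, 129.2]
tcp_rot: [-3.141, 0.001, -3.096]
contact_force: [-0.5, -0.1, -0.0]
grip_width: 91.8
finger_force: 0.0
```

```bash
python3 - <<'E'
from h import *
o=get_obs(); print(o["tool_pos"],o["grip_width"])
for n in("top","side","wrist"):
    c,t=tubs(n,52); print(n,*t)
    if n=="wrist": print([(np.round(r["at"]),round(r["p"],2)) for r in pinpoint("tub1_top","wrist")], w2px(c,[[444,4.5,52],[519,103,52]]))
E
```

```text
[446.45951575   3.9442476  129.19734467] 91.81840304060688
top (array([ 520.2, -300.7]), 216, 429, 17, 17) (array([ 524.2, -402.3]), 214, 464, 17, 18)
side (array([ 526.9, -397.1]), 371, 417, 29, 32) (array([ 522.7, -296.6]), 325, 380, 26, 28) (array([446.5,   7.1]), 231, 273, 19, 22) (array([157.9, 890.4]), 91, 89, 78, 86)
wrist
[(array([208., 324.]), 0.68)] [[206.00824455 322.51263503]
 [292.38226317 430.86295646]]
```

Call:
play_rows([
  [[-0.05,0.02,-0.8],[0,0,0]],
  [[0,0,-0.8],[0,0,0]],
  [[0,0,-0.8],[0,0,0]],
  [[0,0,-0.7],[0,0,0]],
  [[0,0,-0.35],[0,0,0]],
  [[0,0,-0.15],[0,0,0]],
  [[0,0,0],[0,0,0]],
])

```text
time: 24.95
tool_pos: [444.6, 4.4, 20.7]
tcp_rot: [3.142, 0.0, -3.097]
contact_force: [-0.1, 0.6, 0.5]
grip_width: 91.5
finger_force: 0.0
```

Call:
play_rows([
  [[0,0,0],[0,0,0]],
  [[0,0,0],[0,0,0]],
  [[0,0,0],[0,0,0]],
  [[0,0,0],[0,0,0]],
  [[0,0,0],[0,0,0]],
  [[0,0,0],[0,0,0]],
], hand=-1)

```text
time: 25.7
tool_pos: [444.4, 4.8, 20.7]
tcp_rot: [3.141, 0.0, -3.097]
contact_force: [0.3, 2.2, 3.0]
grip_width: 53.5
finger_force: 30.0
```

Call:
play_rows([
  [[0,0,1],[0,0,0]],
  [[0,0,1],[0,0,0]],
  [[0,0,0.2],[0,0,0]],
  [[-0.01,-0.97,0],[0,0,0]],
  [[-0.01,-0.97,0],[0,0,0]],
  [[-0.01,-0.97,0],[0,0,0]],
  [[-0.01,-0.97,0],[0,0,0]],
  [[-0.01,-0.97,0],[0,0,0]],
  [[-0.01,-0.97,0],[0,0,0]],
  [[-0.01,-0.97,0],[0,0,0]],
  [[-0.01,-0.97,0],[0,0,0]],
  [[-0.01,-0.97,0],[0,0,0]],
])

```text
time: 27.2
tool_pos: [440.9, -257.8, 84.9]
tcp_rot: [3.14, -0.002, -3.097]
contact_force: [0.3, -0.1, -3.2]
grip_width: 53.7
finger_force: 30.0
```

Call:
play_rows([
  [[-0.01,-0.96,0],[0,0,0]],
  [[-0.01,-0.96,0],[0,0,0]],
  [[-0.01,-0.96,0],[0,0,0]],
  [[-0.01,-0.96,0],[0,0,0]],
  [[-0.01,-0.96,0],[0,0,0]],
  [[0,0,0],[0,0,0]],
])

```text
time: 27.95
tool_pos: [439.3, -402.7, 84.6]
tcp_rot: [3.141, -0.001, -3.099]
contact_force: [0.6, 0.0, -3.3]
grip_width: 54.1
finger_force: 30.0
```

Target z is 24.7, a drop of 59.9.

Call:
play_rows([
  [[0,0,-0.7],[0,0,0]],
  [[0,0,-0.6],[0,0,0]],
  [[0,0,-0.4],[0,0,0]],
  [[0,0,-0.2],[0,0,0]],
  [[0,0,-0.08],[0,0,0]],
  [[0,0,-0.05],[0,0,0]],
  [[0,0,0],[0,0,0]],
])

```text
time: 28.82
tool_pos: [440.3, -401.4, 26.0]
tcp_rot: [-3.141, 0.0, -3.097]
contact_force: [-1.0, -0.2, -3.3]
grip_width: 53.7
finger_force: 30.0
```

Call:
play_rows([
  [[0,0,0],[0,0,0]],
  [[0,0,0],[0,0,0]],
  [[0,0,0],[0,0,0]],
  [[0,0,0.5],[0,0,0]],
  [[0,0,1],[0,0,0]],
  [[0,0,1],[0,0,0]],
  [[0,0,1],[0,0,0]],
], hand=0.5)

```text
time: 29.7
tool_pos: [440.3, -401.4, 132.8]
tcp_rot: [-3.141, 0.001, -3.097]
contact_force: [1.4, -0.4, 0.7]
grip_width: 69.0
finger_force: 0.0
```

```bash
python3 - <<'E'
from h import *
o=get_obs(); print(o["tool_pos"],o["grip_width"])
for n in("top","side"):
    c,t=tubs(n,52); print(n,*t)
E
```

```text
[ 440.2800436  -401.39198754  132.83716049] 68.99155415260374
top (array([ 520.2, -300.7]), 216, 429, 17, 17) (array([ 524.2, -402.3]), 214, 464, 17, 18) (array([518.2, 102.8]), 215, 290, 17, 18)
side
```

Call:
play_rows([
  [[0.155,0.99,0],[0,0,0]],
  [[0.155,0.99,0],[0,0,0]],
  [[0.155,0.99,0],[0,0,0]],
  [[0.155,0.99,0],[0,0,0]],
  [[0.155,0.99,0],[0,0,0]],
  [[0.155,0.99,0],[0,0,0]],
  [[0.155,0.99,0],[0,0,0]],
  [[0.155,0.99,0],[0,0,0]],
  [[0.155,0.99,0],[0,0,0]],
  [[0.155,0.99,0],[0,0,0]],
  [[0.155,0.99,0],[0,0,0]],
  [[0.155,0.99,0],[0,0,0]],
], hand=1)

```text
time: 31.3
tool_pos: [495.8, -43.8, 130.6]
tcp_rot: [3.141, -0.0, -3.097]
contact_force: [0.9, 0.6, 0.5]
grip_width: 91.5
finger_force: 0.0
```

Call:
play_rows([
  [[0.155,0.99,0],[0,0,0]],
  [[0.155,0.99,0],[0,0,0]],
  [[0.155,0.99,0],[0,0,0]],
  [[0.155,0.99,0],[0,0,0]],
  [[0.155,0.99,0],[0,0,0]],
  [[0,0,0],[0,0,0]],
])

```text
time: 32.05
tool_pos: [519.0, 105.1, 130.5]
tcp_rot: [3.141, -0.0, -3.094]
contact_force: [-0.6, -0.6, -0.4]
grip_width: 91.9
finger_force: 0.0
```

```bash
python3 - <<'E'
from h import *
o=get_obs(); print(o["tool_pos"],o["grip_width"])
for n in("top","side","wrist"):
    c,t=tubs(n,52); print(n,*t)
    if n=="wrist": print([(np.round(r["at"]),round(r["p"],2)) for r in pinpoint("tub1_top","wrist")], w2px(c,[[519.3,104,52]])); save(c,"w4.png")
E
```

```text
[518.99641027 105.13508722 130.50328973] 91.87126752102635
top (array([ 440.3, -405.9]), 244, 466, 17, 17) (array([ 520.2, -300.7]), 216, 429, 17, 17) (array([ 524.2, -402.3]), 214, 464, 17, 18)
side (array([ 444.5, -398.7]), 398, 378, 27, 30) (array([ 526.9, -397.1]), 371, 417, 29, 32) (array([ 522.6, -296.6]), 325, 380, 26, 28)
wrist
[] [[208.95948887 321.62911217]]
```

View pics/w4.png

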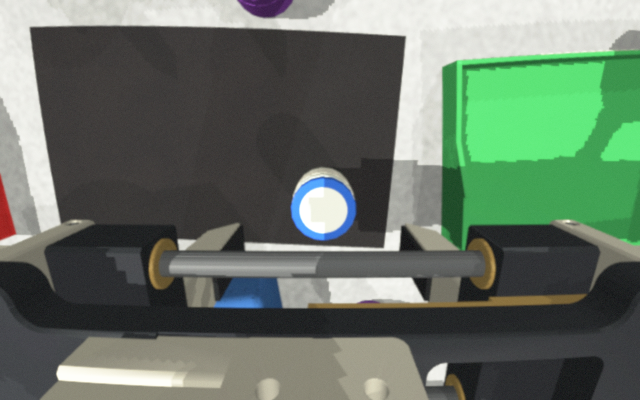

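D is centred between the fingers at (208,323). I descend.

Call:
play_rows([
  [[0,-0.03,-0.8],[0,0,0]],
  [[0,0,-0.8],[0,0,0]],
  [[0,0,-0.8],[0,0,0]],
  [[0,0,-0.7],[0,0,0]],
  [[0,0,-0.4],[0,0,0]],
  [[0,0,-0.15],[0,0,0]],
  [[0,0,0],[0,0,0]],
])

```text
time: 33.12
tool_pos: [519.4, 102.5, 21.4]
tcp_rot: [3.142, 0.0, -3.097]
contact_force: [0.3, -0.1, -0.3]
grip_width: 92.2
finger_force: 0.0
```

Call:
play_rows([
  [[0,0,0],[0,0,0]],
  [[0,0,0],[0,0,0]],
  [[0,0,0],[0,0,0]],
  [[0,0,0],[0,0,0]],
  [[0,0,0],[0,0,0]],
  [[0,0,0],[0,0,0]],
], hand=-1)

```text
time: 33.88
tool_pos: [519.3, 102.9, 21.3]
tcp_rot: [3.141, 0.0, -3.097]
contact_force: [-1.1, 1.4, 1.9]
grip_width: 53.7
finger_force: 30.0
```

Call:
play_rows([
  [[0,0,1],[0,0,0]],
  [[0,0,1],[0,0,0]],
  [[0,0,0.2],[0,0,0]],
  [[-0.3,-0.962,0],[0,0,0]],
  [[-0.3,-0.962,0],[0,0,0]],
  [[-0.3,-0.962,0],[0,0,0]],
  [[-0.3,-0.962,0],[0,0,0]],
  [[-0.3,-0.962,0],[0,0,0]],
  [[-0.3,-0.962,0],[0,0,0]],
  [[-0.3,-0.962,0],[0,0,0]],
  [[-0.3,-0.962,0],[0,0,0]],
  [[-0.3,-0.962,0],[0,0,0]],
])

```text
time: 35.38
tool_pos: [437.1, -157.6, 85.9]
tcp_rot: [3.14, -0.002, -3.097]
contact_force: [0.3, -0.7, -2.9]
grip_width: 53.5
finger_force: 30.0
```

Call:
play_rows([
  [[-0.12,-0.962,0],[0,0,0]],
  [[0,-0.962,0],[0,0,0]],
  [[0,-0.962,0],[0,0,0]],
  [[0,-0.962,0],[0,0,0]],
  [[0,-0.962,0],[0,0,0]],
  [[0,0,0],[0,0,0]],
])

```text
time: 36.12
tool_pos: [434.0, -302.8, 85.8]
tcp_rot: [3.141, -0.001, -3.099]
contact_force: [0.1, -0.3, -2.5]
grip_width: 53.5
finger_force: 30.0
```

Target z is 25.3, a drop of 60.5. I aim slightly further for the lag.

Call:
play_rows([
  [[0,0.03,-0.7],[0,0,0]],
  [[0,0,-0.6],[0,0,0]],
  [[0,0,-0.4],[0,0,0]],
  [[0,0,-0.2],[0,0,0]],
  [[0,0,-0.1],[0,0,0]],
  [[0,0,-0.06],[0,0,0]],
  [[0,0,0],[0,0,0]],
])

```text
time: 37.0
tool_pos: [434.8, -300.5, 25.6]
tcp_rot: [-3.141, 0.0, -3.097]
contact_force: [-0.2, -0.1, -3.2]
grip_width: 53.5
finger_force: 30.0
```

Call:
play_rows([
  [[0,0,0],[0,0,0]],
  [[0,0,0],[0,0,0]],
  [[0,0,0],[0,0,0]],
  [[0,0,0.5],[0,0,0]],
  [[0,0,1],[0,0,0]],
  [[0,0,1],[0,0,0]],
  [[0,0,1],[0,0,0]],
], hand=0.5)

```text
time: 37.88
tool_pos: [434.7, -300.5, 132.5]
tcp_rot: [-3.141, 0.001, -3.097]
contact_force: [0.0, 0.4, 0.4]
grip_width: 69.0
finger_force: 0.0
```

Call:
play_rows([
  [[0.69,0.89,0.3],[0,0,0]],
  [[0.69,0.89,0.3],[0,0,0]],
  [[0.69,0.89,0.3],[0,0,0]],
  [[0.69,0.89,0.3],[0,0,0]],
  [[0.69,0.89,0.3],[0,0,0]],
  [[0.69,0.89,0.3],[0,0,-1]],
  [[0.69,0.89,0.3],[0,0,-1]],
  [[0.69,0.89,0.2],[0,0,-1]],
  [[0.69,0.89,0.1],[0,0,-1]],
  [[0,0,0],[0,0,-1]],
  [[0,0,0],[0,0,-1]],
  [[0,0,0],[0,0,-1]],
])

```text
time: 39.38
tool_pos: [620.8, -59.9, 203.5]
tcp_rot: [3.141, 0.001, 2.205]
contact_force: [-0.7, 0.2, 0.9]
grip_width: 69.0
finger_force: 0.0
```

Call:
play_rows([
  [[0,0,0],[0,0,-1]],
  [[0,0,0],[0,0,-1]],
  [[0,0,0],[0,0,-1]],
  [[0,0,0],[0,0,-1]],
  [[0,0,0],[0,0,-1]],
  [[0,0,0],[0,0,-1]],
  [[0,0,0],[0,0,-1]],
  [[0,0,0],[0,0,-1]],
  [[0,0,0],[0,0,-1]],
  [[0,0,0],[0,0,-1]],
  [[0,0,0],[0,0,-1]],
  [[0,0,0],[0,0,-1]],
])

```text
time: 40.88
tool_pos: [620.8, -60.1, 203.5]
tcp_rot: [3.141, -0.001, 0.529]
contact_force: [0.5, 0.8, -0.7]
grip_width: 68.6
finger_force: 0.0
```

Call:
play_rows([
  [[0,0,0],[0,0,-1]],
  [[0,0,0],[0,0,-1]],
  [[0,0,0],[0,0,-1]],
  [[0,0,0],[0,0,-0.2]],
  [[0,0,0],[0,0,0]],
])

```text
time: 41.5
tool_pos: [620.9, -60.1, 202.9]
tcp_rot: [3.141, -0.0, 0.089]
contact_force: [-0.4, 0.2, 0.7]
grip_width: 69.0
finger_force: 0.0
```

```bash
python3 - <<'E'
from h import *
o=get_obs(); print(o["tool_pos"],o["tcp_rot"],o["joint_positions"].round(2))
for n in("top","side","wrist"):
    c,t=tubs(n,56); print(n,*t)
    for q,z in(("peak_grip",107),("peak_tip",90)): print(q,[(np.round(r["at"]),px2w(c,r["at"],z)[:2].round(1),round(r["p"],2)) for r in pinpoint(q,n)])
    if n=="top":save(c,"t5.png",(110,290,290,500),3.8)
    if n=="wrist":save(c,"w5.png")
E
```

```text
[620.86228495 -60.10066932 202.94642283] [ 3.14134675e+00 -4.84753111e-04  8.88125112e-02] [-0.22  0.55  1.29 -0.    1.3   1.26]
top (array([ 434. , -303.3]), 245, 431, 17, 18) (array([ 440.3, -404.5]), 244, 466, 17, 17) (array([ 520. , -299.6]), 216, 429, 17, 17) (array([ 524. , -400.9]), 214, 464, 17, 18)
peak_grip []
peak_tip []
side (array([ 443.7, -398.8]), 398, 378, 27, 29) (array([ 525.4, -397.8]), 371, 417, 29, 32) (array([ 435.5, -300.8]), 349, 342, 28, 29) (array([ 521.2, -297.9]), 325, 380, 26, 28)
peak_grip [(array([184., 370.]), array([683.8, -26.5]), 0.39)]
peak_tip [(array([132., 302.]), array([651.3, 249.5]), 0.63)]
wrist
peak_grip [(array([121., 298.]), array([686.2, -34.6]), 0.86)]
peak_tip []
```

View pics/w5.png

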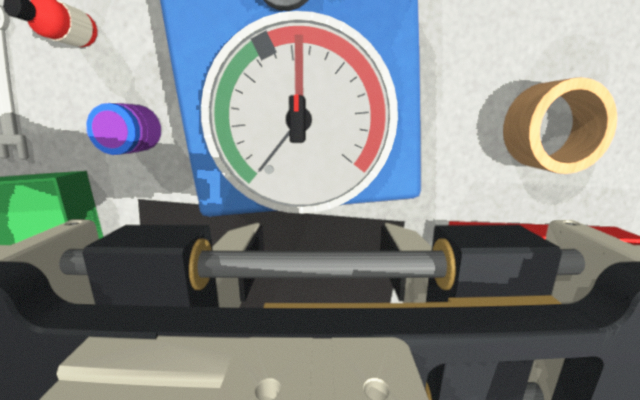

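View pics/t5.png

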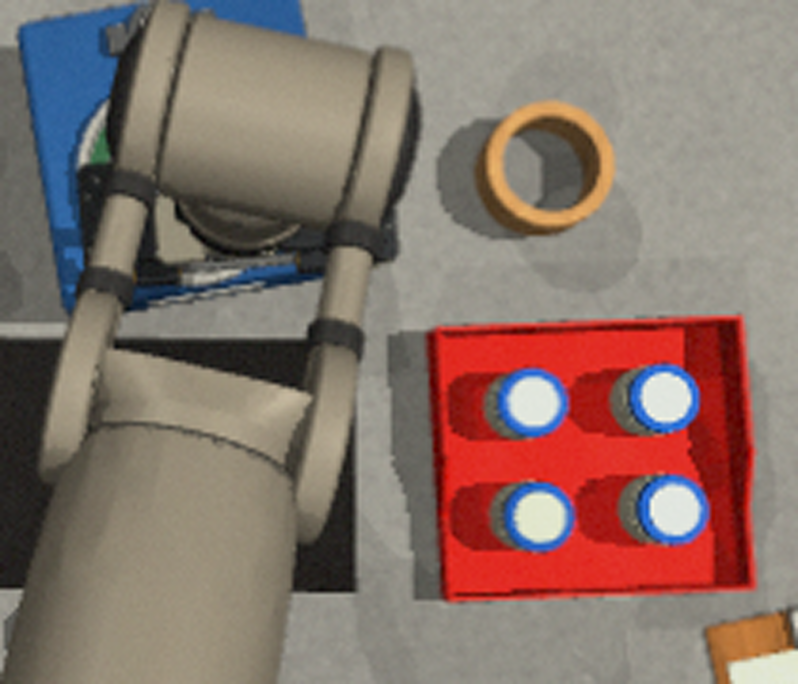

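All four tubs stand upright in the red bin, at (403,532), (398,664), (516,538) and (509,672) in the crop. The wrist picture shows the red hand's tip at (36,298), the black bar knob at (118,297) and the black line at (43,263). Next is the knob's exact pose.

```bash
python3 - <<'E'
from h import *
c=cam("wrist"); hsv=cv2.cvtColor(c["frame"],cv2.COLOR_RGB2HSV)
# hand line: red-most pixel column per row between dial rows 46..90
for r in range(48,92,6):
    row=c["frame"][r,285:312].astype(int); d=row[:,0]-row[:,1]; w=np.clip(d-60,0,None)
    if w.sum(): print(r,285+(w*np.arange(27)).sum()/w.sum(), px2w(c,(r,285+(w*np.arange(27)).sum()/w.sum()),90)[:2].round(1))
m=(hsv[...,2]<60).astype(np.uint8); m[:85]=0;m[150:]=0;m[:,:280]=0;m[:,315:]=0
n,l,s,ce=cv2.connectedComponentsWithStats(m); i=1+np.argmax(s[1:,4]); print(s[i],ce[i])
# dial centre from green+red sector outer pixels
sec=(cv2.inRange(hsv,(40,80,40),(85,255,255))|cv2.inRange(hsv,(0,100,80),(8,255,200))|cv2.inRange(hsv,(174,100,80),(180,255,200)))
ys,xs=np.nonzero(sec); k=(ys<185)&(ys>22)&(xs>208)&(xs<390)
P=np.array([px2w(c,(y,x),90)[:2] for y,x in zip(ys[k],xs[k])])
C=np.array([684,-35.])
rr=np.hypot(*(P-C).T); P=P[(rr>50)&(rr<85)]
from scipy.optimize import least_squares
s=least_squares(lambda v:np.hypot(*(P-v[:2]).T)-v[2],[684,-35,65],loss="soft_l1"); print("dial",s.x)
for q in ([0,0],): 
    print(w2px(c,[[s.x[0],s.x[1],107],[s.x[0],s.x[1],119],[s.x[0]+18,s.x[1]+1.5,119],[s.x[0]-18,s.x[1]-1.5,119]]))
E
```

```text
48 298.3435114503817 [744.5 -29.6]
54 298.3538461538462 [739.9 -29.9]
60 298.5135135135135 [735.3 -30.3]
66 298.6209677419355 [730.7 -30.7]
72 298.48333333333335 [726. -31.]
78 298.56302521008405 [721.3 -31.3]
84 298.53389830508473 [716.5 -31.7]
90 298.6272727272727 [711.7 -32.1]
[287  97  24  45 650] [297.85384615 121.34307692]
dial [687.70040051 -27.07091325  61.40064795]
[[118.74244556 288.73294483]
 [118.70377401 286.99592512]
 [ 93.8696687  286.41870301]
 [142.67532829 287.57689455]]
```

Call:
play_rows([
  [[0.72,0.29,-0.3],[0,0,0]],
  [[0.72,0.29,-0.3],[0,0,0]],
  [[0.73,0.28,-0.3],[0,0,-0.07]],
  [[0,0,-0.7],[0,0,0]],
  [[0,0,-0.7],[0,0,0]],
  [[0,0,-0.4],[0,0,0]],
  [[0,0,-0.2],[0,0,0]],
  [[0,0,-0.1],[0,0,0]],
  [[0,0,0],[0,0,0]],
])

```text
time: 43.12
tool_pos: [686.2, -34.4, 112.9]
tcp_rot: [3.141, -0.001, 0.077]
contact_force: [1.0, -0.3, 0.3]
grip_width: 68.7
finger_force: 0.0
```

Call:
play_rows([
  [[0,0,0],[0,0,0]],
  [[0,0,0],[0,0,0]],
  [[0,0,0],[0,0,0]],
  [[0,0,0],[0,0,0]],
  [[0,0,0],[0,0,0]],
  [[0,0,0],[0,0,0]],
  [[0,0,0],[0,0,0]],
  [[0,0,0],[0,0,0]],
], hand=-1)

```text
time: 44.12
tool_pos: [686.0, -34.8, 112.3]
tcp_rot: [3.141, 0.0, 0.077]
contact_force: [-0.1, -3.2, -0.8]
grip_width: 11.7
finger_force: 30.0
```

Call:
play_rows([
  [[0,0,0],[0,0,0.5]],
  [[0,0,0],[0,0,0.7]],
  [[0,0,0],[0,0,0.8]],
  [[0,0,0],[0,0,0.8]],
  [[0,0,0],[0,0,0.8]],
  [[0,0,0],[0,0,0.8]],
  [[0,0,0],[0,0,0.8]],
  [[0,0,0],[0,0,0.8]],
  [[0,0,0],[0,0,0.8]],
  [[0,0,0],[0,0,0.8]],
  [[0,0,0],[0,0,0.8]],
  [[0,0,0],[0,0,0]],
])

```text
time: 45.62
tool_pos: [687.5, -36.7, 112.4]
tcp_rot: [3.137, 0.002, 1.25]
contact_force: [5.6, -8.4, -3.8]
grip_width: 12.4
finger_force: 30.0
```

Call:
play_rows([
  [[0,0,0],[0,0,0.8]],
  [[0,0,0],[0,0,0.8]],
  [[0,0,0],[0,0,0.8]],
  [[0,0,0],[0,0,0.8]],
  [[0,0,0],[0,0,0.8]],
  [[0,0,0],[0,0,0.8]],
  [[0,0,0],[0,0,0.8]],
  [[0,0,0],[0,0,0.8]],
  [[0,0,0],[0,0,0.8]],
  [[0,0,0],[0,0,0.8]],
  [[0,0,0],[0,0,0.5]],
  [[0,0,0],[0,0,0]],
])

```text
time: 47.12
tool_pos: [689.8, -36.0, 112.4]
tcp_rot: [3.137, 0.009, 2.437]
contact_force: [14.7, -6.9, -9.3]
grip_width: 11.0
finger_force: 30.0
```

```bash
python3 -c "
from h import *
o=get_obs();print(o['tool_pos'],o['tcp_rot'],o['moment'],o['contact_force'],o['grip_width'],o['joint_positions'])"
```

```text
[689.83648361 -36.02142834 112.41684755] [3.1372833  0.00885834 2.43661809] [-1.06720133 -2.42120485  0.02649949] [14.6511214  -6.89956857 -9.31205843] 10.96699529307416 [-1.62606532e-01  7.48948968e-01  1.18160470e+00 -9.45182061e-04
  1.20122775e+00 -1.02811030e+00]
```

Call:
play_rows([
  [[0.05,0,0],[0,0,0.3]],
  [[0.05,0,0],[0,0,0.3]],
  [[0,0,0],[0,0,0.3]],
  [[0,0,0],[0,0,0]],
])

```text
time: 47.62
tool_pos: [690.2, -35.8, 112.4]
tcp_rot: [3.141, 0.004, 2.561]
contact_force: [4.6, -5.9, -3.6]
grip_width: 11.8
finger_force: 30.2
```

```bash
python3 -c "
from h import *
o=get_obs();print(o['tool_pos'],o['tcp_rot'],o['moment'],o['contact_force'],o['grip_width'])"
```

```text
[690.17827254 -35.81952507 112.39548659] [3.1413962  0.00350158 2.56116085] [-0.97476882 -0.69904157 -0.45482649] [ 4.64884074 -5.92486529 -3.61218187] 11.832557417013343
```

Call:
play_rows([
  [[0,0,0],[0,0,0.3]],
  [[0,0,0],[0,0,0]],
  [[0,0,0],[0,0,0]],
])

```text
time: 48.0
tool_pos: [690.1, -35.8, 112.4]
tcp_rot: [3.141, 0.003, 2.602]
contact_force: [4.2, -5.2, -2.2]
grip_width: 12.5
finger_force: 31.0
```

```bash
python3 -c "
from h import *
o=get_obs();print(o['tool_pos'],o['tcp_rot'],o['moment'],o['contact_force'],o['grip_width'])"
```

```text
[690.10361292 -35.75850894 112.40533819] [3.14139794 0.00320886 2.60218783] [-0.92793077 -0.66634436 -0.70763512] [ 4.23235469 -5.23309826 -2.16334287] 12.450784246804634
```

Call:
play_rows([
  [[0,0,0],[0,0,0]],
  [[0,0,0],[0,0,0]],
  [[0,0,0],[0,0,0]],
  [[0,0,0],[0,0,0]],
  [[0,0,0],[0,0,0]],
  [[0,0,0.5],[0,0,0]],
  [[0,0,1],[0,0,0]],
  [[0,0,1],[0,0,0]],
  [[-1,0,1],[0,0,0]],
  [[-1,0,0],[0,0,0]],
  [[-1,0,0],[0,0,0]],
  [[-1,0,0],[0,0,0]],
], hand=0.2)

```text
time: 49.5
tool_pos: [568.3, -34.3, 218.7]
tcp_rot: [3.141, 0.002, 2.604]
contact_force: [0.6, -0.1, -0.1]
grip_width: 55.1
finger_force: 0.0
```

Call:
play_rows([
  [[-1,0,0],[0,0,0]],
  [[-1,0,0],[0,0,0]],
  [[-1,0,0],[0,0,0]],
  [[-1,0,0],[0,0,0]],
  [[-1,0,0],[0,0,0]],
  [[0,0,0],[0,0,0]],
])

```text
time: 50.25
tool_pos: [418.0, -34.2, 218.6]
tcp_rot: [3.141, 0.002, 2.604]
contact_force: [0.2, -0.7, 0.8]
grip_width: 55.1
finger_force: 0.0
```

```bash
python3 - <<'E'
from h import *
for n in("top","side"):
    c,t=tubs(n,56); print(n,*t)
    if n=="top":save(c,"t6.png",(110,270,270,500),3.4)
c=cam("side");save(c,"s6.png",(140,270,320,460),5)
E
```

```text
top (array([ 434. , -303.4]), 245, 431, 17, 18) (array([ 440.3, -404.5]), 244, 466, 17, 17) (array([ 520. , -299.6]), 216, 429, 17, 17) (array([ 524. , -400.9]), 214, 464, 17, 18)
side (array([ 443.5, -399.4]), 398, 378, 27, 30) (array([ 525.5, -397.8]), 371, 417, 28, 32) (array([ 435.5, -300.8]), 349, 342, 28, 29) (array([ 521.2, -297.8]), 325, 380, 26, 28)
```

View pics/t6.png

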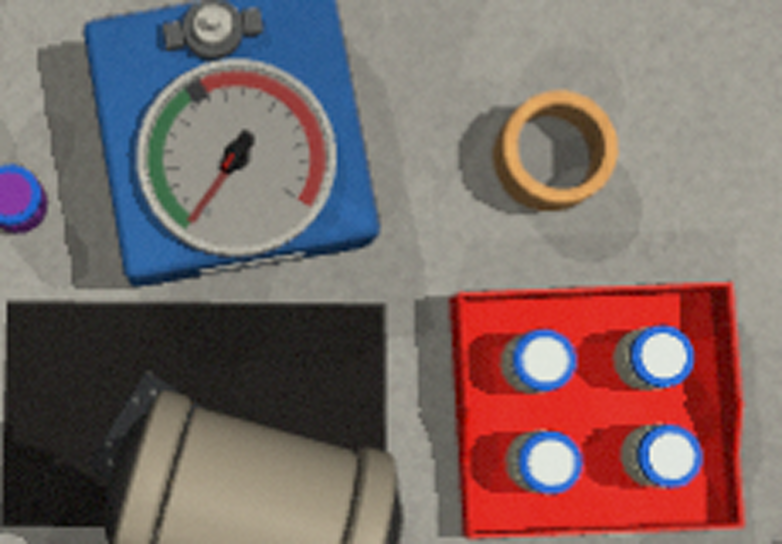

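View pics/s6.png

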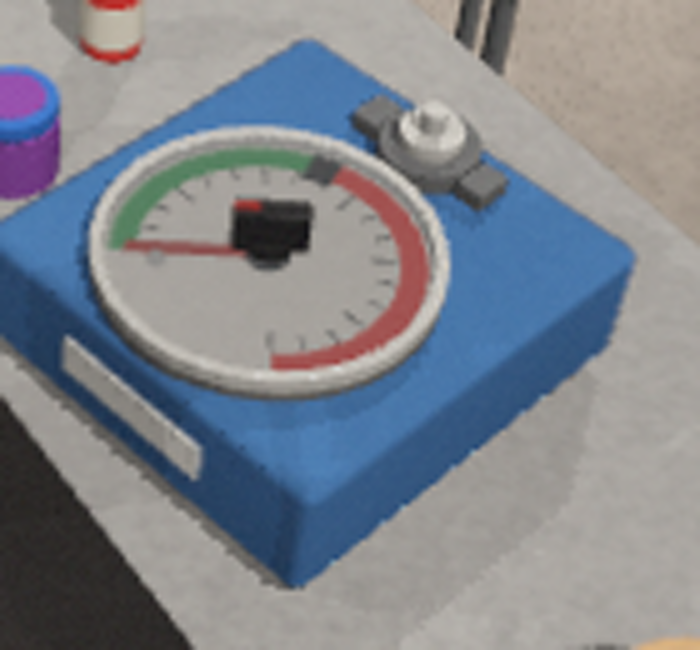

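The red hand covers the black needle at zero (tip at (245,120) in the side crop). The four tubs stand in the red bin, and the arm is clear.

```bash
python3 -c "
from plant import bot
print(bot.close_job())"
```

```text
the job is handed in; nothing more can be done
None
```

The job is handed in, with no verdict returned: the red hand read in the red sector, all four lids were pressed home, the four tubs stand upright in the red bin, and the hand was then turned back to its zero stop.

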